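# Gauge the opening of a saxophone bell key

### The arm

A 6-joint arm with a two-finger parallel gripper is mounted at the origin on the work surface. World frame = base frame: x ahead of the robot, y to its left, z up, the work surface at z = 0. Lengths are in m, angles in rad, forces in N, time in s.
With the tool pointing down it reaches from about 0.4 to 0.825 m from the base axis. Payload 7 kg.
Tool frame: the origin (TCP) lies between the finger pads; the fingertips stand arm.nose_length ahead of it and the grasp point (between the pads) is the TCP (arm.nose_length is the distance from the TCP to the fingertips, in m); x points along the fingers, z is the direction in which the jaws open and shut, and the axes are right-handed (so a half turn about x gives the same grasp; the last joint's range is limited). The gripper opens to 88 mm and grips with 3 to 60 N. Pads are 19 mm wide; open, the fingers measure 130 mm over their backs; the gripper's body (78 mm by 193 mm) begins 47 mm behind the grasp point.
Start: joints at [1.523, 0.359, 0.012, 0, -1.224, -0.288], TCP at [0.222, 0.637, 0.246] pointing down, gripper open.
Joint ranges: [-3.07, 3.07], [-1.43, 2.12], [-1.02, 1.25], [-3.03, 1.67], [-3.05, -0], [-3.03, 3.03]. Speed limits (rad/s): [2.39, 2.39, 3.01, 3.14, 3.14, 3.14].

### API

Orientations are given as [roll, pitch, yaw] about the fixed x, y, z axes, in that order (R = Rz(yaw) Ry(pitch) Rx(roll)).
In Python, from station import arm, viewer, spotter gives the robot as it stands.
- The arm moves only by the shell command python3 -m handwheel 'ROWS' [FORCE]. ROWS is a JSON object of lists of equal length, an entry for each row: "gripper": the gripper command: -1 is shut, 1 is fully open, values between are in proportion; "travel": the shift along the world's x, y, z each as a share of 500 mm, from -1 to 1, a list of three; "spin": the turn about the world's z as a share of 45 degrees, from -1 to 1. A call has 1 to 20 rows; each row is the pose to reach, as a shift and turn from the pose commanded when the call began; what a row does not reach only later rows make up. A row lasts 1/10 s, in which the tool goes at most 50 mm and 8.59 degrees, less where a joint would pass 70% of its speed; a pose out of reach is approached as far as the arm can. A call with a number of a shift or a turn outside -1 to 1 is refused whole. A call with a gripper value outside its range is refused whole. The fingers move at their own pace and stop on an object; FORCE is the grip in N (left out, the last holds). Time passes only in rows, so rows that repeat a pose let the fingers close. It gives the time, the measured TCP pose, the force and the opening at its end, in the units of the state.
- arm.get_state(): the state, without advancing time (a new reading comes with each control period).
- viewer.grab_frame(name): name is "scene" or "top"; returns a dict with "pixels" (480x640x3 uint8, blue, green, red), "fx", "fy", "cx", "cy" (pixels), "eye" and "attitude" of the camera in the world. Camera axes: x right, y down, z forward; pixel columns grow to the right and rows downward; lengths in m; the calibration is good to about 2 mm. A picture is of the moment at which its call begins. There is no depth.
- arm.job_done(): hands the job in, once; it reports no verdict.
Trained networks look in the newest picture that a camera, given by its name, has taken for a name from the list of things; names that differ only in an ending like _2 or _b are one class to them, and where a whole thing is asked for, a point or a joint stands for the part that bears it (a point fixed in the world has none). Each returns a list of dicts, best first, with "conf" (0 to 1); they miss things now and then, are a little off and sometimes report something else, mostly with a low value. They report only what shows in the picture. A call takes as long as a camera call.
- spotter.spot_in(camera, label): "rect" ([left, top, right, bottom] in pixels, round what is visible of it).
- spotter.tip_of(camera, label): "at" ([column, row] in pixels: a listed point, or the origin of a listed thing).
The state is a dict: "t": time; "q": joint angles; "qd": joint speeds; "joint_efforts": joint torques, N m; "eef_pos": TCP position; "ee_rot": TCP orientation; "force": force on the tool from outside, world axes, zero at the start; "moment": the same for the moment, N m; "width": finger opening in m.
Only numpy, scipy, OpenCV 4.12 (cv2) and the standard library are available. Lean on these libraries where they do the work, as an engineer would, in place of code of your own. Each camera call takes 0.05 s, during which the arm holds its last target.

### The job

Measure how far the bell key stands open. Pick up the tapered key-height gauge by its wooden handle and, keeping it level with its flat side down on the tone-hole rim, slide the blade straight in at the middle of the key's open side, between the rim and the pad, until it drags snugly on both; do not drive it on so that the key is prised up off its rest or pushed shut. Finish while still holding the gauge there, and leave everything else on the bench where it lies.

Things in the scene. Friction and masses are not known exactly. Their poses are not given: they have to be found in the camera images.
- gauge_grip (a point): Tapered key-height gauge, flat side down on the bench, 85 g, 152 mm long. This point: centre of its straight wooden handle (78 long, 14 wide, 18 mm high), 9 mm above the flat underside that handle and blade share. x: from handle to blade tip; z: up. The steel blade, 12 mm wide, starts 42 mm ahead of this point and ends 112 mm ahead. (The pad slick beside it has a round paddle instead.)
- gauge_tip (a point): Middle of the lower edge of the gauge's blade tip, on the flat underside; axes as gauge_grip. The blade is a solid wedge 70 mm long: its height grows evenly from 2.5 mm at the tip to 11.1 mm at the handle (0.123 mm per mm).
- bell: Fixed: brass saxophone bell section, 240 mm long, lying in a wooden cradle 112 mm wide, its flare (123 mm wide) along own x. Origin: on the bench below the centre of the tone hole with the key; z up. That hole's chimney is 50 mm wide, its level rim 115 mm up. The key is hinged on its -y side and stands open towards +y, free above 100 mm. A second hole, 82 mm nearer the flare, is bare.
- rim (a point): Fixed point on top of the tone-hole rim at the middle of the key's open side: y = 25 mm in the bell's frame, 115 mm above the bench. Axes as bell. The rim is 2.5 mm wide; the blade's flat underside slides on it.
- pad_lip (a point): Lower edge of the key's pad at the middle of its open side, y = 27 mm in the bell's frame, 5.5 to 8.3 mm above the rim's level (varies). The key is a brass cup 57 mm wide with a leather-faced pad 54 mm wide, tilted 3.7 degrees, hinged 79 mm behind this point. With the gauge level and flat on the rim, its sloping face meets this edge when the tip is 24 to 47 mm past it.
- key (a joint): Angle of the key, rad: about 0 (to 0.002) at rest, where a light spring holds it up against a firm felt bumper; positive when prised up beyond that, into the felt (0.013 is 1 mm at the pad's edge and takes some 10 N there); negative when pushed towards shut (-0.062 the end), which takes less than 1 N.
- keywork: Fixed: posts, rod and wire guard of the key, one with the bell; origin 0.5 to 3 mm above the bell's. The guard bridges the key along x (feet at x = +-36 mm, y = 0), its top 157 mm above the bench, and leaves the +y side free.
- slick: Bystander: pad slick, wooden handle with a thin neck and a round steel paddle 28 mm across, 155 mm long, 14 mm high; lies about 80 mm beside the gauge. Origin under its middle.
- pusher: Bystander: rubber-tipped steel pusher, 137 mm long, 12 mm high; lies about 100 mm beside the gauge on its other side. Origin under its middle.
- old_key: Bystander: tarnished brass bell key without its pad, cup 61 mm across, 16 mm high, with arm and hinge tube, between bell and gauge. Origin under the cup's centre.
- mug: Bystander: dented white enamel mug of spring hooks, 80 mm across, 160 mm high with the hooks. Origin under its middle.
- grease: Bystander: small glass jar, 44 mm across, 35 mm high. Origin under its middle.
- mallet: Bystander: small rawhide mallet, 210 mm long, 34 mm high. Origin under the handle's middle.
- corral: Bystander, fixed: low aluminium parts corral, 130 x 110 x 23 mm, with a small hinged gate. Two nickel-plated rollers stand in it. Origin under its middle.
- roller0: Bystander: nickel-plated key roller, 12 mm across, 18 mm high, standing in the corral. Origin under its middle.
- roller1: Bystander: the second such roller.

How it is judged:
By the outcome, as a careful person would: the job done as asked, in the order asked, and still so for the second after the job is handed in, while the arm keeps its last pose, push and grip.
It also fails if it takes over 53 s, if anything falls off the work surface, if the arm or the gripper's body presses on something with over 40 N, if the wrist force passes 120 N, or if a joint passes its speed limit or range.

## Working session

There is one attempt and no reset: what is moved stays moved. The work goes in short steps, Python scripts to look and compute and a shell command to move; the robot and the scene stay as the last step left them, time stands still between calls to the robot, and variables do not carry over. Pictures are saved under pics/ and viewed, and the job is handed in when it is done.

```bash
ls; mkdir -p pics; cat > h.py <<'E'
from station import arm, viewer, spotter
import numpy as np, cv2
from scipy.spatial.transform import Rotation as R
def grab(n,f=None):
    d=viewer.grab_frame(n)
    if f: cv2.imwrite('pics/'+f,d['pixels'])
    return d
E
python3 - <<'E'
from h import *
print(arm.get_state(), arm.nose_length)
for n in('scene','top'):
    d=grab(n,n+'0.png'); print(n,{k:v for k,v in d.items() if k!='pixels'})
    for l in ['gauge_grip','gauge_tip','bell','rim','pad_lip','slick','pusher','old_key','mug']:
        print(l,[(np.round(x['at'],1),round(x['conf'],2)) for x in spotter.tip_of(n,l)][:2])
E
```

```text
pics
{'t': 0.0, 'q': array([ 1.52311228e+00,  3.59382969e-01,  1.10738691e-02, -3.41488320e-04,
       -1.22413264e+00, -2.88085330e-01]), 'qd': array([ 0.00125824,  0.00077765, -0.00090371,  0.00078041, -0.00163323,
        0.00015836]), 'joint_efforts': array([-3.15200650e-04, -5.82704079e+01,  2.93067098e+01,  6.99781626e+00,
        6.93427603e-03, -1.61124613e-04]), 'eef_pos': array([0.22229376, 0.63685702, 0.24463331]), 'ee_rot': array([ 0.09542953,  1.56911988, -1.81125246]), 'force': array([ 0.35851107,  0.9348457 , -0.6886741 ]), 'moment': array([-0.01381451,  0.03325669, -0.03049908]), 'width': 0.08771245035476348} 0.019
scene {'fx': 623.8876716532413, 'fy': 623.8876716532413, 'cx': 319.3704939559274, 'cy': 249.0659179904858, 'eye': array([ 1.19989367, -0.66820503,  1.23507726]), 'attitude': array([-2.42570439, -0.0037154 ,  0.78006576])}
gauge_grip [(array([396.5, 232.6]), 0.53)]
gauge_tip []
bell [(array([309. , 284.4]), 0.65), (array([301.5, 319.2]), 0.58)]
rim [(array([309.3, 284.2]), 0.76)]
pad_lip [(array([309.8, 282.7]), 0.83)]
slick [(array([424.2, 250.4]), 0.79)]
pusher [(array([353.2, 232.5]), 0.44)]
old_key [(array([302.5, 252.4]), 0.56)]
mug [(array([228.1, 418.3]), 0.74)]
top {'fx': 589.323228277468, 'fy': 589.323228277468, 'cx': 322.08140731281975, 'cy': 233.9342973354334, 'eye': array([0.32411301, 0.06991737, 1.40508482]), 'attitude': array([-3.00785698, -0.02073441, -1.58533761])}
gauge_grip [(array([221.1, 214.8]), 0.75)]
gauge_tip [(array([260.5, 194.3]), 0.93), (array([111.1, 239.3]), 0.3)]
bell [(array([372.8, 212.3]), 0.96), (array([367.1, 200.8]), 0.28)]
rim [(array([367.3, 198.9]), 0.74)]
pad_lip [(array([368.9, 197.4]), 0.83), (array([262.1, 194.4]), 0.47)]
slick [(array([213.2, 184.2]), 0.67)]
pusher [(array([308. , 265.7]), 0.72), (array([253.2, 251.3]), 0.63)]
old_key [(array([314.1, 265.8]), 0.89)]
mug [(array([488.4, 181.2]), 0.84)]
```

View pics/scene0.png

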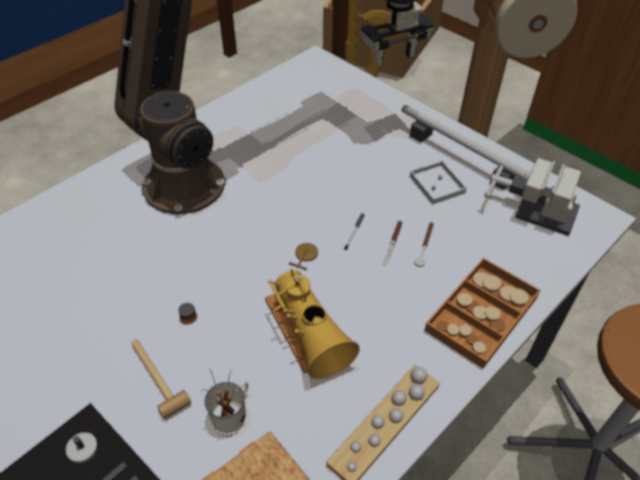

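View pics/top0.png

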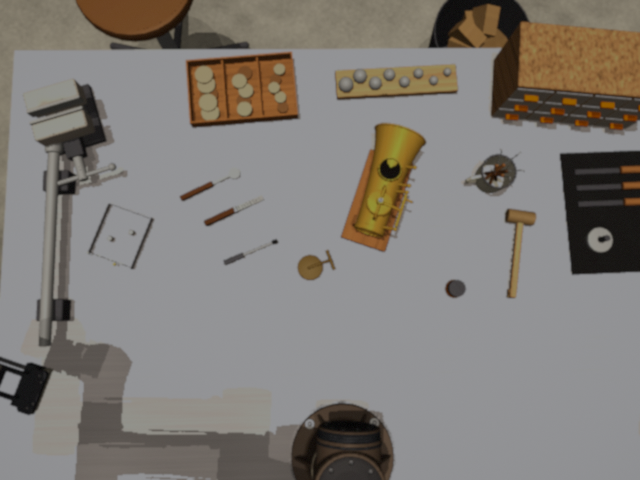

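The gauge is the middle tool: in top its handle is near (221,215) and its tip near (262,197). The key cup is near (379,204) and the bare hole near (389,168), and the key's open side faces left, towards the tools. I'll zoom in next.

```bash
cat >> h.py <<'E'
def cam(d):
    return R.from_euler('xyz',d['attitude']).as_matrix(), np.array(d['eye'])
def toz(d,px,z):
    M,e=cam(d); v=M@np.array([(px[0]-d['cx'])/d['fx'],(px[1]-d['cy'])/d['fy'],1]); return e+v*(z-e[2])/v[2]
def proj(d,p):
    M,e=cam(d); c=M.T@(np.array(p)-e); return np.array([d['fx']*c[0]/c[2]+d['cx'],d['fy']*c[1]/c[2]+d['cy']])
def crop(d,x0,y0,x1,y1,s,f):
    cv2.imwrite('pics/'+f,cv2.resize(d['pixels'][y0:y1,x0:x1],None,fx=s,fy=s,interpolation=cv2.INTER_CUBIC))
E
python3 - <<'E'
from h import *
t=grab('top');s=grab('scene')
a=cv2.resize(t['pixels'][165:245,170:290],None,fx=6,fy=6,interpolation=cv2.INTER_CUBIC);cv2.imwrite('pics/c1.png',a)
crop(t,330,115,450,215+45,5,'c2.png'); crop(s,255,215,435,380,4,'c3.png')
for d,px in((t,[(221.1,214.8,.009),(260.5,194.3,0),(367.3,198.9,.115),(379,204,.13),(389,168,.115),(372.8,212.3,0)]),(s,[(396.5,232.6,.009),(388,262,0),(309.3,284.2,.115),(301.5,319.2,0)])):
    for p in px: print(p,np.round(toz(d,p[:2],p[2]),4))
E
```

```text
(221.1, 214.8, 0.009) [0.5606 0.2792 0.009 ]
(260.5, 194.3, 0) [0.6114 0.1858 0.    ]
(367.3, 198.9, 0.115) [ 0.575  -0.0614  0.115 ]
(379, 204, 0.13) [ 0.5604 -0.0854  0.13  ]
(389, 168, 0.115) [ 0.6451 -0.112   0.115 ]
(372.8, 212.3, 0) [ 0.5642 -0.0856  0.    ]
(396.5, 232.6, 0.009) [0.5579 0.2797 0.009 ]
(388, 262, 0) [0.6041 0.1922 0.    ]
(309.3, 284.2, 0.115) [ 0.5757 -0.0639  0.115 ]
(301.5, 319.2, 0) [ 0.5735 -0.0893 -0.    ]
```

View pics/c1.png

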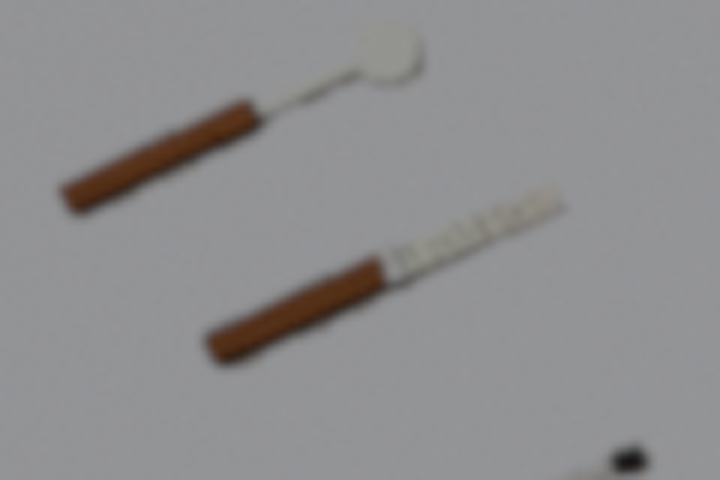

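View pics/c2.png

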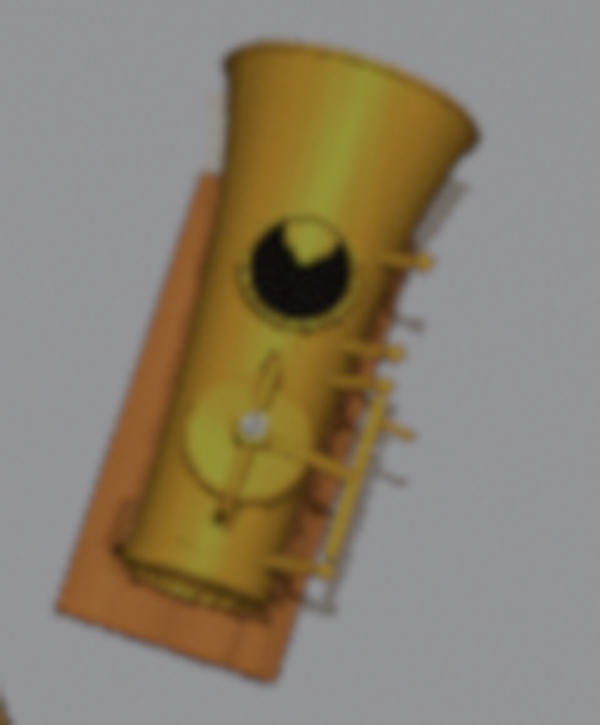

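View pics/c3.png

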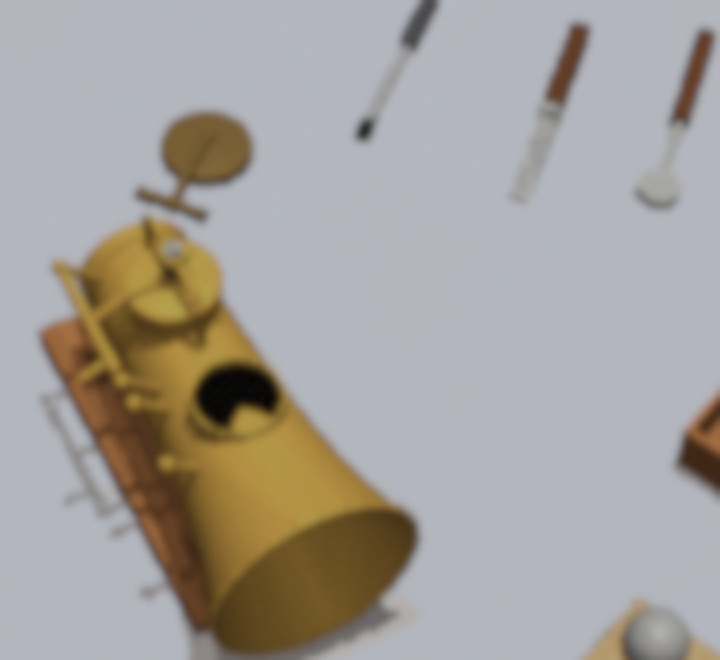

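```bash
cat > loc.py <<'E'
from h import *
def handle(d,box):
    x0,y0,x1,y1=box
    im=cv2.cvtColor(d['pixels'][y0:y1,x0:x1],cv2.COLOR_BGR2HSV)
    m=((im[...,1]>110)&((im[...,0]<20)|(im[...,0]>170))).astype(np.uint8)
    n,l,st,c=cv2.connectedComponentsWithStats(m)
    k=1+np.argmax(st[1:,4]); ys,xs=np.nonzero(l==k)
    P=np.c_[xs+x0,ys+y0].astype(float)
    W=np.array([toz(d,p,.012)[:2] for p in P]); c=W.mean(0); u,s,v=np.linalg.svd(W-c,full_matrices=0)
    e=(W-c)@v[0]; f=v[0] if v[0][1]<0 else -v[0]
    return len(P),c,np.degrees(np.arctan2(f[1],f[0])),np.ptp(e)
if __name__=='__main__':
    t=grab('top');s=grab('scene')
    print(handle(t,(200,200,238,230))); print(handle(s,(383,215,406,250)))
    o=lambda x,y:(330+x/5,115+y/5); w=lambda x,y:toz(t,o(x,y),0.05)[:2]
    for a,b in (((60,605),(205,175)),((60,605),(275,683)),((333,565),(385,390))):
        d=w(*b)-w(*a); print(np.degrees(np.arctan2(d[1],d[0])))
    H=toz(t,o(302,270),.115);
    p=lambda x,y:(255+x/4,215+y/4)
    H2=toz(s,p(237,400),.115)
    print('hole',H,H2)
    for z in(.125,.13,.135):print('cup',z,toz(t,o(249,440),z),toz(s,p(175,280),z))
E
python3 loc.py
```

```text
(129, array([0.5557944 , 0.28322911]), np.float64(-65.25600175528226), np.float64(0.07093760844609466))
(47, array([0.55464918, 0.28318892]), np.float64(-64.19316120961135), np.float64(0.0644235352847847))
-19.55277593762967
-110.80621754262565
-18.137692252584532
hole [ 0.64278068 -0.115107    0.115     ] [ 0.64364296 -0.11593777  0.115     ]
cup 0.125 [ 0.56351192 -0.08784575  0.125     ] [ 0.56611569 -0.08759875  0.125     ]
cup 0.13 [ 0.56257683 -0.08722953  0.13      ] [ 0.56897034 -0.09021392  0.13      ]
cup 0.135 [ 0.56164174 -0.08661331  0.135     ] [ 0.571825   -0.09282908  0.135     ]
```

```bash
python3 - <<'E'
from h import *
s=arm.get_state(); M=R.from_euler('xyz',s['ee_rot']).as_matrix(); print(s['t'],M.round(3))
z=M[:,2]; print('jaw yaw',np.degrees(np.arctan2(z[1],z[0])),s['eef_pos'])
E
```

```text
1.2 [[ 0.     0.944 -0.33 ]
 [ 0.    -0.33  -0.944]
 [-1.     0.    -0.   ]]
jaw yaw -109.24072213576186 [0.22244196 0.63727715 0.24559577]
```

```bash
python3 -m handwheel '{"gripper":[0,0,0,0,0,0,0,0,0,0,0,0,0,0,0,0],"travel":[[0.667,-0.708,-0.2],[0.667,-0.708,-0.2],[0.667,-0.708,-0.2],[0.667,-0.708,-0.2],[0.667,-0.708,-0.2],[0.667,-0.708,-0.2],[0.667,-0.708,-0.2],[0.667,-0.708,-0.2],[0.667,-0.708,-0.2],[0.667,-0.708,-0.2],[0.667,-0.708,-0.2],[0.667,-0.708,-0.2],[0.667,-0.708,-0.2],[0.667,-0.708,-0.2],[0.667,-0.708,-0.2],[0.667,-0.708,-0.2]],"spin":[-1,-1,-1,-1,-1,-1,-1,-1,-1,-1,-1,-1,-1,-1,-1,-1]}' 40
python3 - <<'E'
from h import *
s=arm.get_state(); M=R.from_euler('xyz',s['ee_rot']).as_matrix()
z=M[:,2]; print(s['t'],'jaw yaw',np.degrees(np.arctan2(z[1],z[0])),M[:,0],s['eef_pos'],s['q'],s['force'])
t=grab('top'); crop(t,170,140,320,260,5,'d1.png'); c=grab('scene'); crop(c,340,160,460,280,5,'d2.png')
E
```

```text
t: 2.8
eef_pos: [0.5555, 0.2842, 0.1459]
ee_rot: [-2.781, 1.57, 0.812]
force: [0.6, -0.3, 0.5]
width: 0.0441
2.8 jaw yaw -154.15439266072246 [ 4.08431543e-04  4.30698515e-04 -9.99999824e-01] [0.55550534 0.28416198 0.14592167] [ 7.85272835e-01  3.53876127e-01 -2.36716293e-01 -1.90531914e-05
 -9.79610554e-01 -3.34171217e-01] [ 0.55676199 -0.26832822  0.50873479]
```

View pics/d1.png

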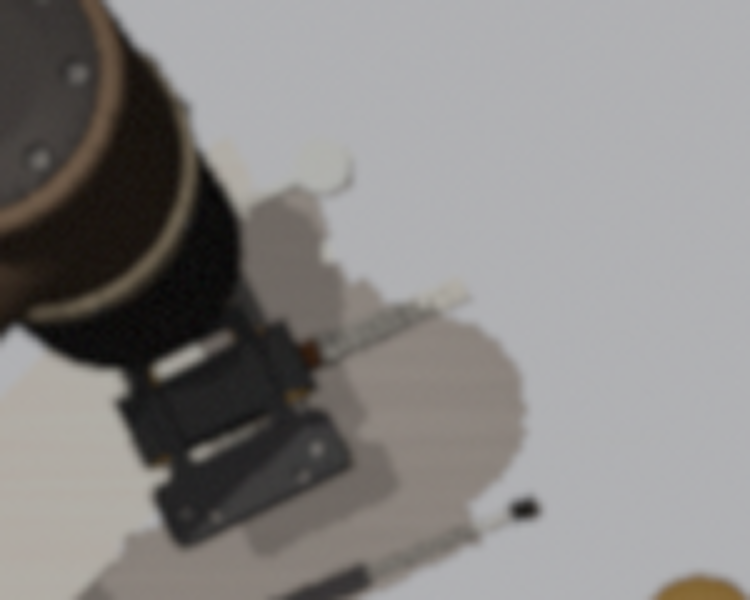

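View pics/d2.png

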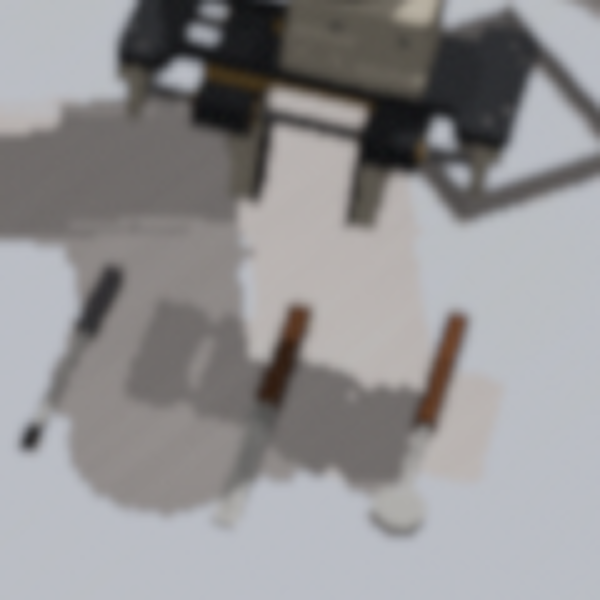

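```bash
python3 -m handwheel '{"gripper":[0,0,0,0,0,0,-1,-1,-1,-1,-1,-1,-1,-1],"travel":[[0,-0.002,-0.1],[0,-0.002,-0.18],[0,-0.002,-0.22],[0,-0.002,-0.248],[0,-0.002,-0.248],[0,-0.002,-0.248],[0,-0.002,-0.248],[0,-0.002,-0.248],[0,-0.002,-0.248],[0,-0.002,-0.248],[0,-0.002,-0.248],[0,-0.002,-0.248],[0,-0.002,-0.248],[0,-0.002,-0.248]],"spin":[-0.025,-0.025,-0.025,-0.025,-0.025,-0.025,-0.025,-0.025,-0.025,-0.025,-0.025,-0.025,-0.025,-0.025]}' 45
python3 - <<'E'
from h import *
s=arm.get_state(); M=R.from_euler('xyz',s['ee_rot']).as_matrix()
z=M[:,2]; print(s['t'],'jaw yaw',np.degrees(np.arctan2(z[1],z[0])),M[:,0],s['eef_pos'],s['force'],s['moment'])
t=grab('top'); crop(t,170,140,320,260,5,'d3.png'); c=grab('scene'); crop(c,340,160,460,280,5,'d4.png')
E
```

```text
t: 4.3
eef_pos: [0.556, 0.2824, 0.0218]
ee_rot: [-2.95, 1.57, 0.621]
force: [-1.2, -0.0, 4.2]
width: 0.0134
4.3 jaw yaw -155.36199475090314 [ 2.42328964e-04  1.73462870e-04 -9.99999956e-01] [0.55604615 0.28235726 0.02178562] [-1.23397206 -0.02633507  4.15230147] [ 0.01824604  0.24559914 -0.01942442]
```

View pics/d3.png

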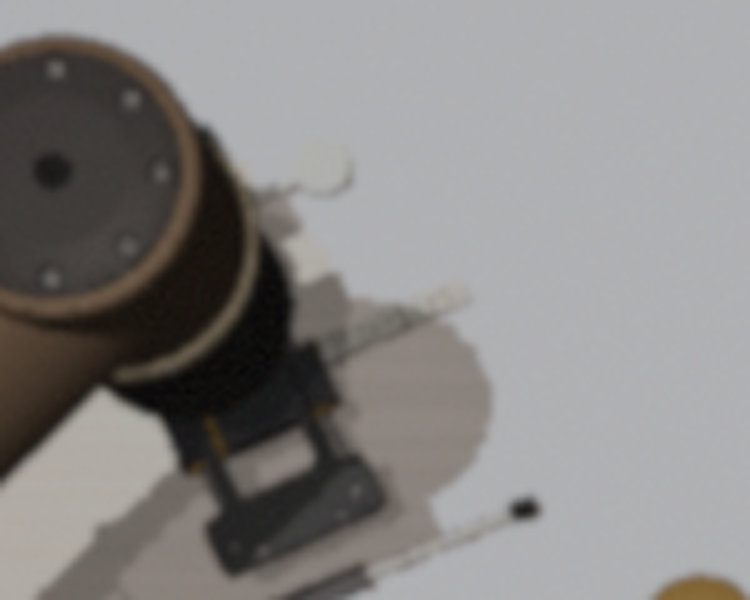

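View pics/d4.png

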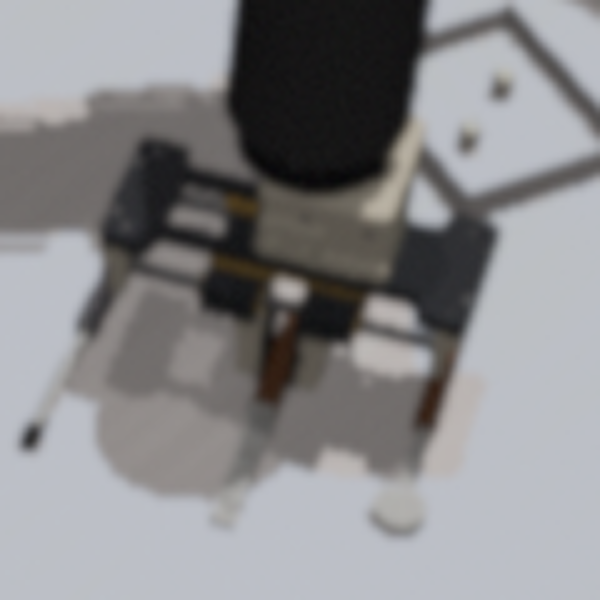

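```bash
python3 -m handwheel '{"gripper":[-1,-1,-1,-1,-1],"travel":[[0,0,0.02],[0,0,0.04],[0,0,0.06],[0,0,0.06],[0,0,0.06]],"spin":[0,0,0,0,0]}' 45
python3 -m handwheel '{"gripper":[-1,-1,-1,-1,-1,-1,-1,-1,-1,-1,-1,-1,-1,-1],"travel":[[0,0,0.08],[0,0,0.16],[0,0,0.24],[0.03,-0.09,0.296],[0.06,-0.18,0.296],[0.09,-0.27,0.296],[0.12,-0.36,0.296],[0.134,-0.416,0.296],[0.134,-0.416,0.296],[0.134,-0.416,0.296],[0.134,-0.416,0.296],[0.134,-0.416,0.296],[0.134,-0.416,0.296],[0.134,-0.416,0.296]],"spin":[0,0,0,-0.19,-0.38,-0.57,-0.76,-0.95,-0.978,-0.978,-0.978,-0.978,-0.978,-0.978]}' 45
python3 - <<'E'
from h import *
s=arm.get_state(); M=R.from_euler('xyz',s['ee_rot']).as_matrix()
z=M[:,2]; print(s['t'],'jaw yaw',np.degrees(np.arctan2(z[1],z[0])),M[:,0],s['eef_pos'],s['force'],s['moment'],s['width'])
t=grab('top'); crop(t,280,110,430,260,4,'e1.png'); c=grab('scene'); crop(c,255,180,405,330,4,'e2.png')
for n in('top','scene'):
  for l in('gauge_tip','rim','pad_lip','gauge_grip','bell'): print(n,l,[(np.round(x['at'],1),round(x['conf'],2)) for x in spotter.tip_of(n,l)][:2])
E
```

```text
t: 4.9
eef_pos: [0.5561, 0.2825, 0.0521]
ee_rot: [-2.662, 1.57, 0.909]
force: [-0.7, -1.6, -0.8]
width: 0.0136
t: 6.3
eef_pos: [0.6228, 0.075, 0.1996]
ee_rot: [-1.885, 1.571, 0.92]
force: [-0.1, 0.4, -0.5]
width: 0.0136
6.3 jaw yaw 160.7093889824514 [ 3.93572233e-05  5.16475043e-05 -9.99999998e-01] [0.6228157  0.07503819 0.19959154] [-0.07346473  0.42234892 -0.47915501] [ 0.12747374 -0.08663222 -0.01026971] 0.013607424123505968
top gauge_tip []
top rim [(array([367.2, 199. ]), 0.92)]
top pad_lip [(array([369.1, 199.2]), 0.65)]
top gauge_grip []
top bell [(array([374.1, 210.9]), 0.95)]
scene gauge_tip [(array([320.2, 261.1]), 0.82), (array([229.3, 419.7]), 0.53)]
scene rim [(array([307.6, 281.4]), 0.61)]
scene pad_lip [(array([308.5, 285.3]), 0.91)]
scene gauge_grip [(array([370.6, 241.3]), 0.89), (array([442.6, 181.5]), 0.6)]
scene bell [(array([302.7, 318.3]), 0.76), (array([310.9, 282.4]), 0.75)]
```

View pics/e1.png

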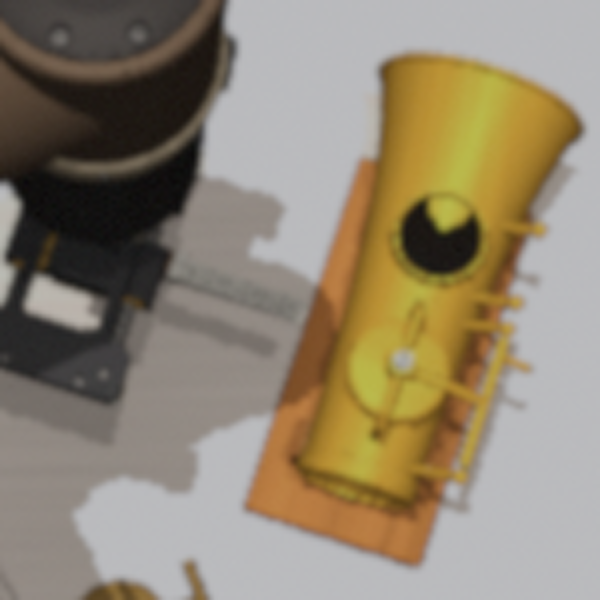

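View pics/e2.png

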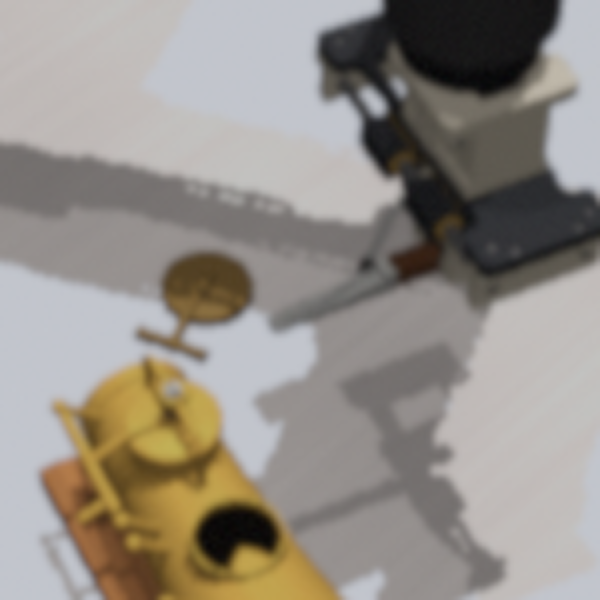

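```bash
python3 - <<'E'
from h import *
t=grab('top');c=grab('scene')
n=np.array([np.sin(np.radians(19.3)),np.cos(np.radians(19.3))])
T=np.array([.6228,.0750])
tip=np.r_[T-n*.1125,.1778]
print(tip,'pred',proj(t,tip),proj(c,tip))
def tri(a,b):
    A=[];B=[]
    for d,p in((t,a),(c,b)):
        M,e=cam(d);v=M@np.array([(p[0]-d['cx'])/d['fx'],(p[1]-d['cy'])/d['fy'],1]);v/=np.linalg.norm(v)
        P=np.eye(3)-np.outer(v,v);A.append(P);B.append(P@e)
    return np.linalg.lstsq(np.vstack(A),np.r_[B[0],B[1]],rcond=None)[0]
print('tip tri',tri((355.5,186.8),(255+272/4,180+323/4)), tri((355.5,186.8),(320.2,261.1)))
O=np.array([.5658,-.0884])
for nm,p in (('lip',np.r_[O+n*.027,.122]),('rim',np.r_[O+n*.025,.115])): print(nm,p,proj(t,p),proj(c,p))
# cup ring projections for comparing
for z,r in((.115,.025),):
  pass
im=[]
for d,(x0,y0,x1,y1),nm in((t,(330,150,420,250),'f1.png'),(c,(255,250,355,350),'f2.png')):
    s=6;I=cv2.resize(d['pixels'][y0:y1,x0:x1],None,fx=s,fy=s,interpolation=cv2.INTER_CUBIC)
    def dr(p,col):
        q=(proj(d,p)-[x0,y0]+.5)*s; cv2.circle(I,tuple(int(v) for v in q),2,col,-1)
    ex=np.array([n[1],-n[0]])
    for a in np.linspace(0,2*np.pi,40):
        dr(np.r_[O+ex*(.082+.025*np.cos(a))+n*.025*np.sin(a),.115],(255,0,0))
        yy=.0285*np.sin(a); dr(np.r_[O+ex*.0285*np.cos(a)+n*yy,.127+.065*(yy)],(0,0,255))
    for k in np.linspace(-.06,.1,9): dr(np.r_[O+n*k,.115],(0,255,0))
    cv2.imwrite('pics/'+nm,I)
E
```

```text
[ 0.58561713 -0.03117761  0.1778    ] pred [355.85512717 188.4476362 ] [322.7380588  260.94673417]
tip tri [ 0.58787364 -0.0311092   0.18050929] [ 0.5858862  -0.03348232  0.18019566]
lip [ 0.57472389 -0.06291737  0.122     ] [368.29550734 198.39603348] [309.27247943 281.81036484]
rim [ 0.57406286 -0.06480498  0.115     ] [368.8384584  199.28446939] [308.50226113 284.01623924]
```

View pics/f1.png

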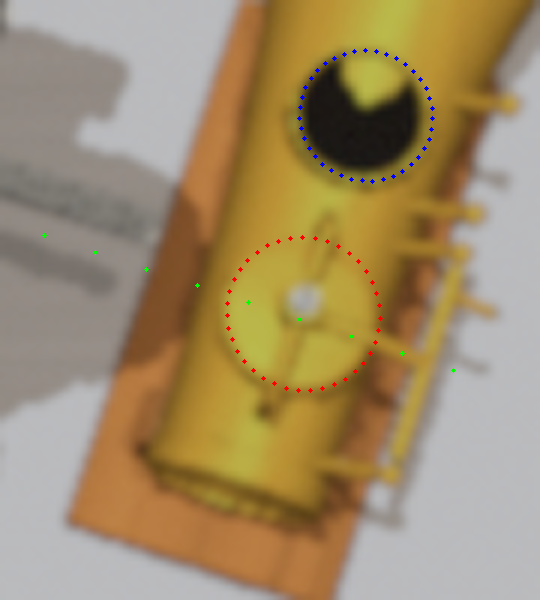

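View pics/f2.png

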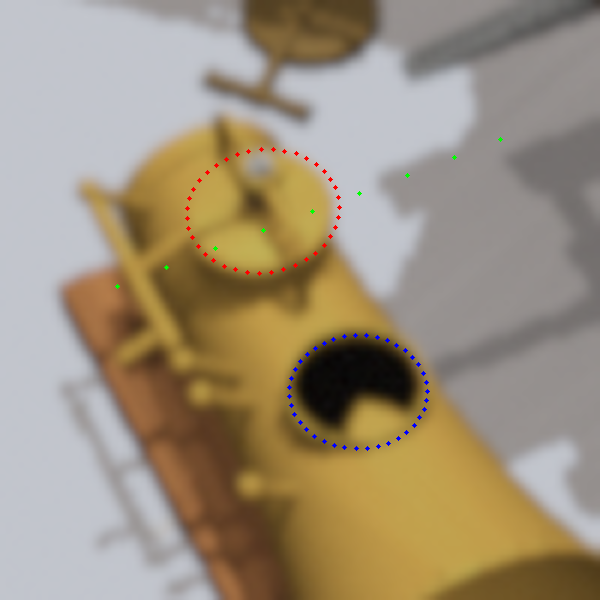

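```bash
cat > ov.py <<'E'
from h import *
import sys
def overlay(tag,boxes=((300,140,400,240),(280,215,380,305)),dz=-.022,O=(.5655,-.0884),yaw=19.3,L=.1125):
    st=arm.get_state();T=st['eef_pos'];M=R.from_euler('xyz',st['ee_rot']).as_matrix();j=M[:2,2];j=j/np.linalg.norm(j)
    g=np.array([j[1],-j[0]]); 
    if g[1]>0:g=-g
    n=np.array([np.sin(np.radians(yaw)),np.cos(np.radians(yaw))]);ex=np.array([n[1],-n[0]]);O=np.array(O)
    tip=T[:2]+g*L; r=tip-O; print('tip in bell y,x',(r@n).round(4),(r@ex).round(4),'z',T[2]+dz,'yawerr',np.degrees(np.arctan2(g@ex,-g@n)))
    for cn,(x0,y0,x1,y1) in zip(('top','scene'),boxes):
        d=grab(cn);s=6;I=cv2.resize(d['pixels'][y0:y1,x0:x1],None,fx=s,fy=s,interpolation=cv2.INTER_CUBIC)
        def q(p): return tuple(int(v) for v in (proj(d,p)-[x0,y0]+.5)*s)
        P=[np.r_[tip+j*.006,T[2]+dz],np.r_[tip-j*.006,T[2]+dz],np.r_[tip-g*.07-j*.006,T[2]+dz],np.r_[tip-g*.07+j*.006,T[2]+dz]]
        for a,b in zip(P,P[1:]+P[:1]): cv2.line(I,q(a),q(b),(255,0,0),1)
        top=lambda k,w:np.r_[tip-g*k+j*w,T[2]+dz+.0025+.123*k]
        P=[top(0,.006),top(0,-.006),top(.07,-.006),top(.07,.006)]
        for a,b in zip(P,P[1:]+P[:1]): cv2.line(I,q(a),q(b),(0,0,255),1)
        cv2.circle(I,q(np.r_[O+n*.027,.122]),2,(0,255,0),-1)
        cv2.imwrite(f'pics/{tag}_{cn}.png',I)
if __name__=='__main__': overlay(sys.argv[1])
E
python3 ov.py g1
```

```text
tip in bell y,x 0.06 0.0003 z 0.1775467924881514 yawerr -0.07796197090234583
```

View pics/g1_top.png

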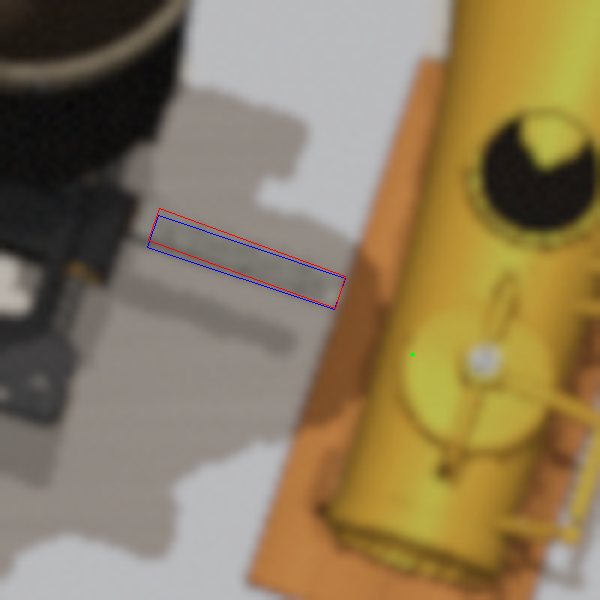

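View pics/g1_scene.png

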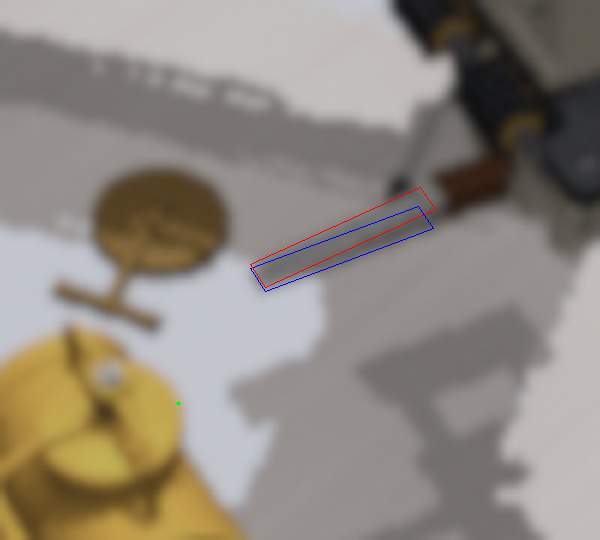

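```bash
python3 -m handwheel '{"gripper":[-1,-1,-1,-1,-1,-1],"travel":[[0,0,-0.05],[0,0,-0.1],[0,0,-0.124],[0,0,-0.124],[0,0,-0.124],[0,0,-0.124]],"spin":[0,0,0,0,0,0]}' 45
python3 - <<'E'
from h import *
for i in range(4):
    s=arm.get_state(); print(s['t'],s['eef_pos'],s['force'],s['moment']); grab('top')
E
python3 -c "
from ov import *;overlay('g2')"
```

```text
t: 7.7
eef_pos: [0.6238, 0.0745, 0.1389]
ee_rot: [-2.557, 1.569, 0.246]
force: [-0.4, 0.2, -0.3]
width: 0.0139
7.7 [0.62379461 0.07452627 0.13893608] [-0.44322181  0.21649505 -0.28727889] [ 0.10109905 -0.12808662  0.03973974]
7.75 [0.62370712 0.07453265 0.13887803] [-0.72555685 -0.18191982 -0.99669026] [ 0.11218544 -0.04838958  0.04548578]
7.8 [0.62359782 0.07449332 0.13881204] [-0.0198404   0.33296735 -0.42560721] [ 0.08446653 -0.00634599  0.02370731]
7.85 [0.62343413 0.07447245 0.13860237] [ 0.14127326  1.01757202 -0.67475267] [ 0.15249486 -0.02741678  0.01979585]
tip in bell y,x 0.0603 0.0006 z 0.11641044262622574 yawerr -0.07049542072539493
```

View pics/g2_scene.png

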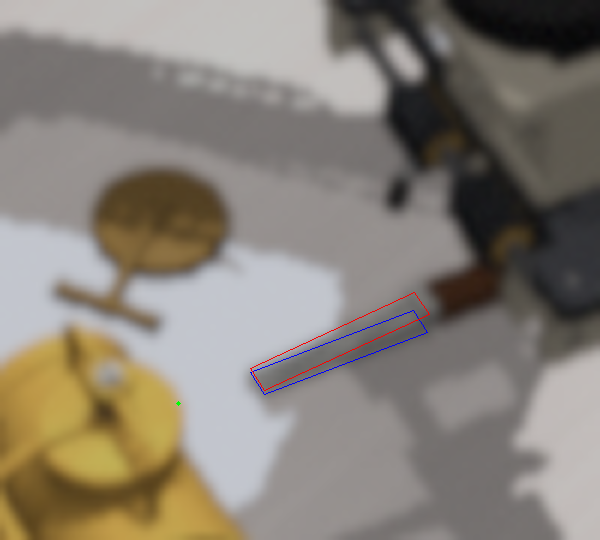

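View pics/g2_top.png

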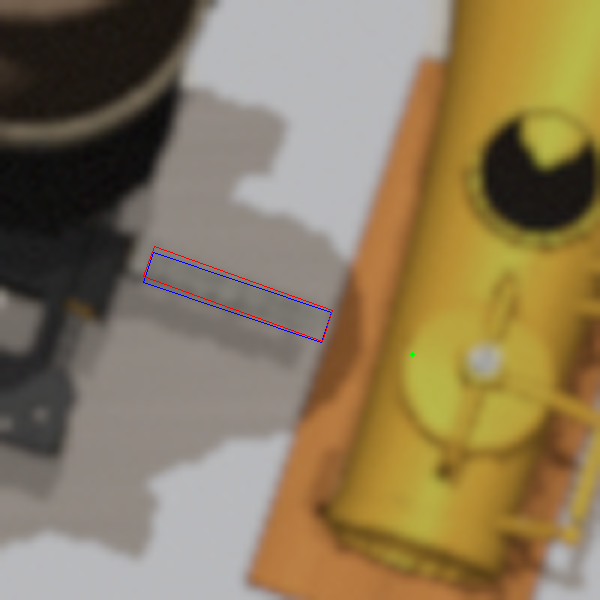

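```bash
python3 -m handwheel '{"gripper":[-1,-1,-1,-1,-1,-1,-1,-1],"travel":[[-0.005,-0.0143,0],[-0.01,-0.0286,0],[-0.015,-0.043,0],[-0.0185,-0.053,0],[-0.0185,-0.053,0],[-0.0185,-0.053,0],[-0.0185,-0.053,0],[-0.0185,-0.053,0]],"spin":[0,0,0,0,0,0,0,0]}' 45
python3 - <<'E'
from h import *
for i in range(5):
    s=arm.get_state(); print(s['t'],s['eef_pos'].round(4),s['force'].round(2),s['moment'].round(3)); grab('top')
E
python3 -c "
from ov import *;overlay('g3')"
```

```text
t: 8.8
eef_pos: [0.6138, 0.048, 0.1375]
ee_rot: [0.302, 1.571, 3.105]
force: [-0.7, -0.0, -1.2]
width: 0.0137
8.8 [0.6138 0.048  0.1375] [-0.69 -0.03 -1.18] [ 0.085 -0.054  0.014]
8.85 [0.6138 0.048  0.1375] [ 0.79  0.4  -1.13] [ 0.151 -0.027 -0.024]
8.9 [0.6138 0.048  0.1375] [ 0.52  0.48 -0.83] [ 0.055 -0.059 -0.002]
8.95 [0.6137 0.048  0.1375] [ 0.25 -1.39 -0.01] [ 0.145 -0.051 -0.02 ]
9.0 [0.6137 0.0479 0.1375] [-0.78  0.26 -0.51] [ 0.161 -0.054  0.051]
tip in bell y,x 0.0321 0.0003 z 0.1155265690065384 yawerr -0.06459023392072961
```

View pics/g3_scene.png

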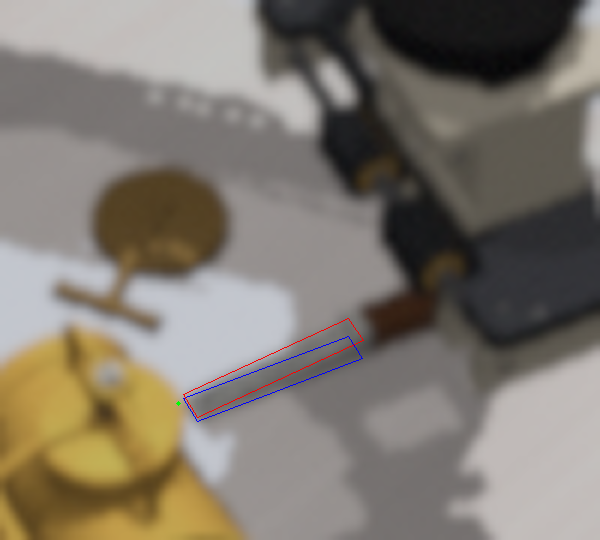

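View pics/g3_top.png

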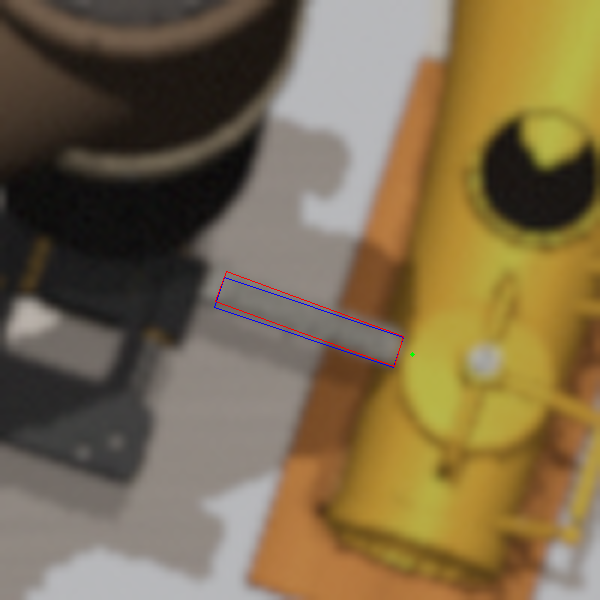

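```bash
python3 -m handwheel '{"gripper":[-1,-1,-1,-1,-1,-1,-1],"travel":[[-0.0025,-0.007,0],[-0.005,-0.014,0],[-0.0075,-0.021,0],[-0.01,-0.0283,0],[-0.01,-0.0283,0],[-0.01,-0.0283,0],[-0.01,-0.0283,0]],"spin":[0,0,0,0,0,0,0]}' 45
python3 - <<'E'
from h import *
F=[]
for i in range(8):
    s=arm.get_state(); F.append(np.r_[s['eef_pos'],s['force'],s['moment']]); grab('top')
print(s['t']);print(np.round(np.mean(F,0),4),np.round(np.std(F,0),3))
E
python3 -c "
from ov import *;overlay('g4')"
```

```text
t: 9.85
eef_pos: [0.6087, 0.0336, 0.1376]
ee_rot: [-2.399, 1.571, 0.404]
force: [0.7, 0.1, -1.1]
width: 0.0135
10.2
[ 0.6087  0.0337  0.1375 -0.1479  0.2071 -0.7541  0.0907 -0.0847 -0.0052] [0.    0.    0.    0.507 0.391 0.344 0.034 0.026 0.037]
tip in bell y,x 0.017 0.0003 z 0.11551483594212714 yawerr -0.07133681264302703
```

View pics/g4_scene.png

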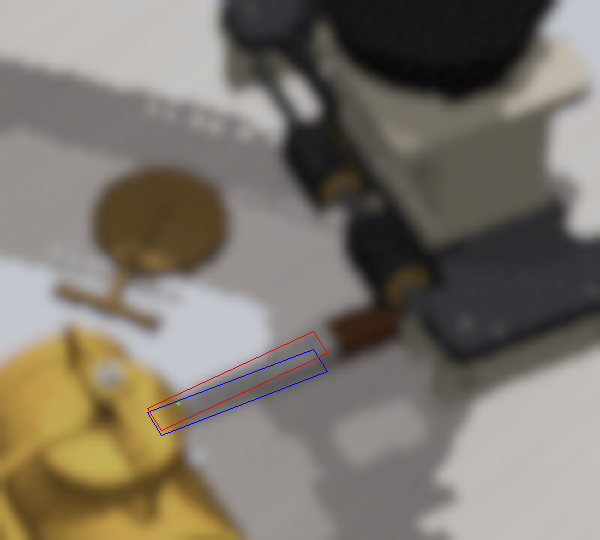

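```bash
cat > m.py <<'E'
from h import *
def m(N=8):
    F=[]
    for i in range(N):
        s=arm.get_state(); F.append(np.r_[s['eef_pos'],s['force'],s['moment']]); viewer.grab_frame('top')
    a=np.mean(F,0); n=np.array([.3305,.9438]);ex=np.array([n[1],-n[0]])
    print('t',s['t'],'pos',a[:3].round(5),'Fn(out+) %.2f Fx %.2f Fz %.2f'%(a[3:5]@n,a[3:5]@ex,a[5]),'Mx %.3f Mn %.3f'%(a[6:8]@ex,a[6:8]@n))
if __name__=='__main__': m()
E
python3 -m handwheel '{"gripper":[-1,-1,-1],"travel":[[0,0,-0.0006],[0,0,-0.0006],[0,0,-0.0006]],"spin":[0,0,0]}' 45 >/dev/null; python3 m.py
python3 -m handwheel '{"gripper":[-1,-1,-1],"travel":[[0,0,-0.0006],[0,0,-0.0006],[0,0,-0.0006]],"spin":[0,0,0]}' 45 >/dev/null; python3 m.py
```

```text
t 11.0 pos [0.60869 0.03362 0.13726] Fn(out+) 0.13 Fx -0.33 Fz -0.48 Mx 0.132 Mn -0.040
t 11.7 pos [0.60869 0.03362 0.13696] Fn(out+) 0.11 Fx -0.30 Fz -0.86 Mx 0.130 Mn -0.041
```

```bash

python3 -m handwheel '{"gripper":[-1,-1,-1],"travel":[[0,0,-0.0006],[0,0,-0.0006],[0,0,-0.0006]],"spin":[0,0,0]}' 45 >/dev/null; python3 m.py
python3 -m handwheel '{"gripper":[-1,-1,-1],"travel":[[0,0,-0.0006],[0,0,-0.0006],[0,0,-0.0006]],"spin":[0,0,0]}' 45 >/dev/null; python3 m.py
```

```text
t 12.4 pos [0.60872 0.03364 0.13669] Fn(out+) 0.21 Fx -0.08 Fz -0.28 Mx 0.144 Mn -0.056
t 13.1 pos [0.60874 0.03365 0.13641] Fn(out+) 0.48 Fx 0.11 Fz 0.30 Mx 0.179 Mn -0.038
```

```bash

python3 -m handwheel '{"gripper":[-1,-1,-1],"travel":[[0,0,-0.0006],[0,0,-0.0006],[0,0,-0.0006]],"spin":[0,0,0]}' 45 >/dev/null; python3 m.py
python3 -c "
from ov import *;overlay('g5')"
```

```text
t 13.8 pos [0.60875 0.03365 0.13612] Fn(out+) 0.98 Fx -0.11 Fz 1.05 Mx 0.261 Mn -0.011
tip in bell y,x 0.017 0.0003 z 0.1140904144529434 yawerr -0.07331800538999456
```

View pics/g5_scene.png

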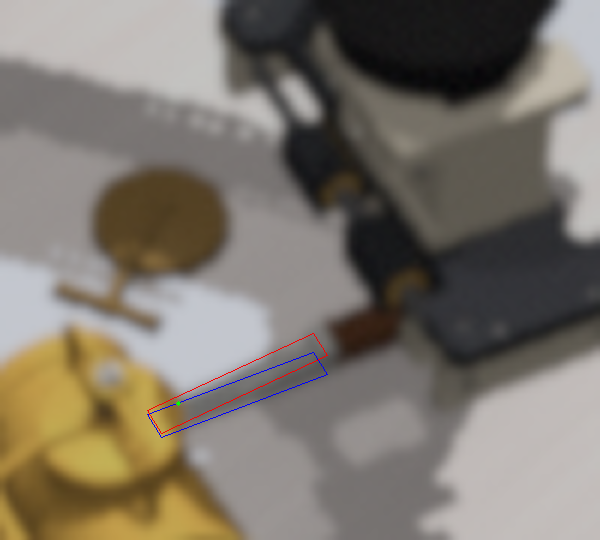

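```bash

python3 -m handwheel '{"gripper":[-1,-1,-1,-1,-1,-1,-1],"travel":[[0,0,0.0008],[-0.002,-0.0057,0.0008],[-0.004,-0.0113,0.0008],[-0.006,-0.017,0.0008],[-0.008,-0.0227,0.0008],[-0.008,-0.0227,0.0008],[-0.008,-0.0227,0.0008]],"spin":[0,0,0,0,0,0,0]}' 45 ; python3 m.py
python3 -m handwheel '{"gripper":[-1,-1,-1,-1],"travel":[[-0.001,-0.0028,0],[-0.002,-0.0057,0],[-0.002,-0.0057,0],[-0.002,-0.0057,0]],"spin":[0,0,0,0]}' 45 >/dev/null; python3 m.py
```

```text
t: 14.65
eef_pos: [0.6045, 0.0219, 0.1364]
ee_rot: [0.958, 1.57, -2.522]
force: [-0.4, -0.4, -1.0]
width: 0.0139
t 15.0 pos [0.60456 0.02216 0.1364 ] Fn(out+) -0.68 Fx -0.16 Fz 0.12 Mx -0.207 Mn -0.033
t 15.8 pos [0.60372 0.01939 0.13648] Fn(out+) 0.14 Fx 0.51 Fz 0.32 Mx 0.031 Mn -0.140
```

```bash

for i in 1; do python3 -m handwheel '{"gripper":[-1,-1,-1,-1],"travel":[[-0.001,-0.0028,0],[-0.002,-0.0057,0],[-0.002,-0.0057,0],[-0.002,-0.0057,0]],"spin":[0,0,0,0]}' 45 >/dev/null; python3 m.py; done
python3 -m handwheel '{"gripper":[-1,-1,-1,-1],"travel":[[-0.001,-0.0028,0],[-0.002,-0.0057,0],[-0.002,-0.0057,0],[-0.002,-0.0057,0]],"spin":[0,0,0,0]}' 45 >/dev/null; python3 m.py
python3 -c "
from ov import *;overlay('g6')"
```

```text
t 16.6 pos [0.60275 0.01664 0.13649] Fn(out+) 1.34 Fx 0.17 Fz 0.20 Mx 0.619 Mn -0.085
t 17.4 pos [0.60192 0.01393 0.13655] Fn(out+) 4.57 Fx 0.08 Fz 0.33 Mx 1.903 Mn -0.123
tip in bell y,x -0.0039 0.0004 z 0.11454713319317669 yawerr -0.06746060782677381
```

View pics/g6_scene.png

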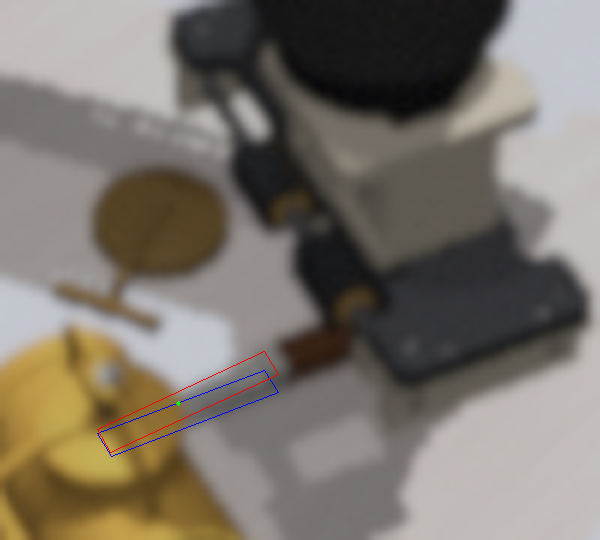

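View pics/g6_top.png

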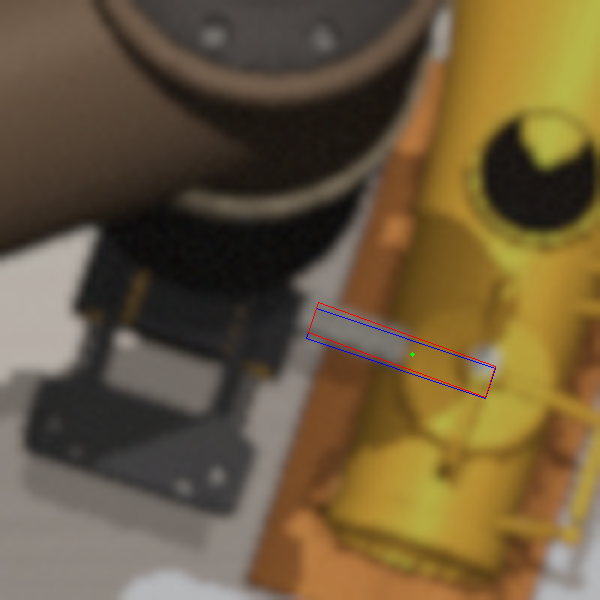

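```bash

python3 -m handwheel '{"gripper":[-1,-1,-1,-1,-1],"travel":[[0.0015,0.0043,0],[0.003,0.0085,0],[0.003,0.0085,0],[0.003,0.0085,0],[0.003,0.0085,0]],"spin":[0,0,0,0,0]}' 45 >/dev/null; python3 m.py
python3 -m handwheel '{"gripper":[-1,-1,-1,-1],"travel":[[-0.0007,-0.0019,0],[-0.0007,-0.0019,0],[-0.0007,-0.0019,0],[-0.0007,-0.0019,0]],"spin":[0,0,0,0]}' 45 >/dev/null; python3 m.py
```

```text
t 18.4 pos [0.60311 0.018   0.13642] Fn(out+) -1.08 Fx -0.77 Fz 0.31 Mx -0.336 Mn 0.145
t 19.2 pos [0.60304 0.01717 0.13654] Fn(out+) 1.61 Fx 0.00 Fz 0.45 Mx 0.695 Mn -0.068
```

```bash
python3 m.py; python3 -c "
from ov import *;overlay('g7'); print(arm.get_state()['width'],arm.get_state()['t'])"; python3 m.py
```

```text
t 19.6 pos [0.60294 0.01707 0.13651] Fn(out+) 1.89 Fx 0.26 Fz 0.34 Mx 0.776 Mn -0.132
tip in bell y,x -0.0006 0.0003 z 0.11450833960849294 yawerr -0.07682359308840857
0.013775377865614247 19.75
t 20.1 pos [0.60287 0.01703 0.13648] Fn(out+) 1.91 Fx 0.63 Fz 0.47 Mx 0.805 Mn -0.201
```

View pics/g7_scene.png

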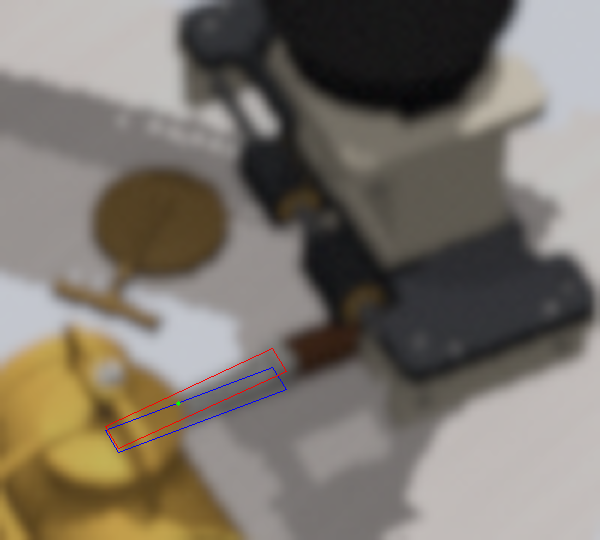

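View pics/g7_top.png

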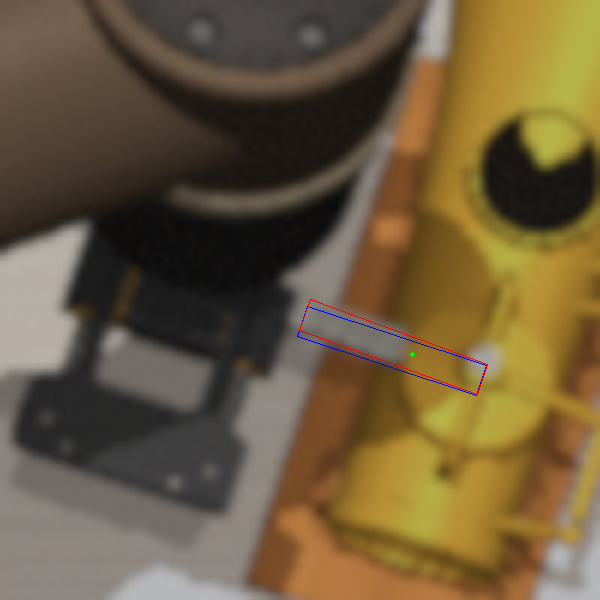

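```bash
python3 -c "
from station import arm; print(arm.job_done())"
```

```text
the job is handed in; nothing more can be done
None
```

I gripped the gauge by its wooden handle, slid it level along the rim at the middle of the key's open side, and handed it in snug under the pad and still held, at about 20 s.

**Gap:** the blade began to drag on the pad when its tip was about 27–28 mm past the pad's lip. That puts the key about 6 mm open, give or take the camera error of a millimetre or two in tip position.

**Last checks:**
- **Drag:** it held at about 1.9 N along the blade, with a light load on the rim.
- **Height:** the handle was 0.2 mm below where the blade first touched the rim, so the gauge is level to about 0.1°.
- **Alignment:** by the camera fit the blade is under 1 mm off the middle, and well under 1° off straight in.

**What was less certain:**
- **Overshoot:** on the first pass I went about 3 mm too far, to 4.6 N of drag, which may have lifted the key by up to about 0.5 mm. I backed off 4.5 mm and came in again lightly.
- **Key angle:** I could not measure it directly. From the forces I estimate it is lifted about 0.2 mm at the lip.
- **Bystanders:** the old key, the bell and its cradle look unmoved in the last crops. I did not look again at the others, but there was no sign of touching any of them.

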